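# Let the sweets out with the rocker

## Robot

A 7-joint arm with a two-finger parallel gripper is mounted at the origin on the work surface. World frame = base frame: x ahead of the robot, y to its left, z up, the work surface at z = 0. Lengths are in m, angles in rad, forces in N, time in s.
With the tool pointing down it reaches from about 0.425 to 1.025 m from the base axis. Payload 9.4 kg.
Tool frame: the origin (TCP) lies at the very end of the fingers, on their centre line; the grasp point (between the pads) lies 19 mm behind it; z points along the fingers, y is the line along which they close (so a half turn about z gives the same grasp; the last joint's range is limited). The gripper opens to 93 mm and grips with 3 to 60 N. Pads are 15 mm wide; open, the fingers measure 128 mm over their backs; the gripper's body (75 mm by 188 mm) begins 65 mm behind the grasp point.
Start: joints at [-1.378, 0.599, -0.003, 1.599, 0.002, 0.943, -0.08], TCP at [0.193, 0.699, 0.219] pointing down, gripper open.
Joint ranges: [-2.57, 2.57], [-0.35, 1.97], [-1.29, 1.29], [0.11, 2.56], [-1.05, 4.19], [0.11, 1.86], [-2.63, 2.63]. Speed limits (rad/s): [2.22, 2.22, 3.01, 3.01, 3.14, 3.14, 3.14].

## Interface

Orientations are given as a rotation vector (axis times angle).
In Python, from bench import monitor, capture, job, finder gives the robot as it stands. The module is installed in compiled form; this text tells all that it offers.
- The arm moves only by the tool move_arm, never from a script. Its arguments are lists of equal length, an entry for each row: "hand": the closure, from -1 (fully open) to 1 (shut); "xyz": the shift along the tool's x, y, z normalised to -1 to 1, where 1 is 0.15 m, a list of three; "twist": the turn about the tool's z normalised to -1 to 1, where 1 is 90 degrees. A call has 1 to 5 rows; each row shifts and turns the commanded pose from where the row before left it, along the tool's axes as they then stand; what a row does not reach is not made up. A row lasts 1/10 s, in which the tool goes at most 50 mm and 8.59 degrees, less where a joint would pass 70% of its speed; a pose out of reach is approached as far as the arm can. A call with a number of a shift or a turn outside -1 to 1 is refused whole. A call with a gripper value outside its range is refused whole. The fingers move at their own pace and stop on an object; "squeeze" is the grip in N (left out, the last holds). Time passes only in rows, so rows that do not move let the fingers close. It gives the time, the measured TCP pose, the force, the opening and the grip force at its end, in the units of the state.
- monitor.observe(): the state, without advancing time (a new reading comes with each control period).
- capture(name): name is "scene" or "top" or "wrist"; returns a dict with "frame" (420x560x3 uint8, red, green, blue), "intrinsics" (3x3 intrinsics, pixels), "D" ([k1, k2, p1, p2, k3] as OpenCV has them; the pictures are not rectified), "position" and "attitude" of the camera in the world. Camera axes: x right, y up, looking along -z (the intrinsics and any distortion apply to the point x, -y, -z); pixel columns grow to the right and rows downward; lengths in m; the calibration is good to about 2 mm. A picture is of the moment at which its call begins. There is no depth.
- job.sign_off(): hands the job in; it is judged then, once.
Trained networks look in a picture, given as the dict that the camera call returned (one of the last four; its "shot" number tells which), for a name from the list of things; names that differ only in an ending like _2 or _b are one class to them, and where a whole thing is asked for, a point or a joint stands for the part that bears it (a point fixed in the world has none). Each returns a list of dicts, best first, with "p" (0 to 1); they miss things now and then, are a little off and sometimes report something else, mostly with a low value. They report only what shows in the picture. A call takes as long as a camera call.
- finder.boxes_of(picture, name): "at" ([x, y, z] in m, in world coordinates, good to about 4 mm: the middle of the surface that is visible of it).
The state is a dict: "clock": time; "qpos": joint angles; "dq": joint speeds; "effort": joint torques, N m; "tool_pos": TCP position; "eef_rot": TCP orientation; "force": force on the tool from outside, world axes, zero at the start; "wrist_torque": the same for the moment, N m; "grip_width": finger opening in m; "grasp_force": force on a finger pad.
Only numpy, scipy, OpenCV 4.12 (cv2) and the standard library are available. Lean on these libraries where they do the work, as an engineer would, in place of code of your own. Each camera call takes 0.05 s, during which the arm holds its last target. There are 200 camera calls.

## Task

Press down the thumb plate of the sweet dispenser's rocking lever with your fingertips so that the gate at its other end lifts, and keep it down until all three sweets have rolled down into the brown bowl. Then let the lever come back up so that the gate is shut again. Do not touch the sweets, do not pick up or move the bowl, and leave the canister, the spoons and the tub where they are.

Things in the scene. Friction and masses are not known exactly. Their poses are not given: they have to be found in the camera images.
- dispenser: Wooden dispenser, fixed, 220 mm long, 110 mm wide, 175 mm high. Origin on the counter under the lever's pivot; z up, -x to the outlet, +x to the thumb plate. A grey plastic chute (34 mm wide inside) slopes down to -x and ends in an open lip at x = -120 mm, 90 mm high, over the bowl. Two cheeks at x = 0 carry the axle at height 165 mm. The space under the thumb plate is open.
- thumb_plate (a point): Centre of the upper face of the thumb plate, the end of the aluminium rocking lever to be pressed: 48 mm (dispenser x) by 50 mm, centre 64 mm from the pivot on dispenser +x, top 169 mm above the counter at rest; it moves with the lever. Pressed, it swings about the pivot, outer edge lowest. It takes 2 to 5 N; its centre must go down about 25 mm (stop at 35 mm) to let the sweets pass.
- rocker (a joint): Angle of the rocking lever, rad: 0 = at rest, level, gate shut; grows as the thumb plate is pressed down, stop at 0.6. From about 0.37 on the sweets pass under the gate. A spring returns it to 0 when it is let go.
- gate_foot (a point): Middle of the lower edge of the gate, an upright aluminium plate 32 mm wide and 4 mm thick that hangs from the lever's other end, 80 mm from the pivot on dispenser -x, and closes the chute. Pressing the thumb plate swings it up and outward.
- sweet1_center (a point): Centre of the first of three equal, hard white ball-shaped sweets, 30 mm across, about 22 g, that lie in the chute in one row behind the shut gate; this one is next to the gate.
- sweet2_center (a point): Centre of the second sweet in the row, 30 mm across.
- sweet3_center (a point): Centre of the third sweet in the row, 30 mm across, nearest the pivot.
- bowl_rim (a point): Centre of the mouth of the loose brown glazed ceramic bowl, 160 mm across the rim and 62 mm high, 0.55 kg, standing on the counter under the chute's lip with its centre about 172 mm from the pivot on dispenser -x.
- canister: Plastic flip-top sugar canister, upright, 104 mm across, 133 mm high; origin at the centre of its underside. Leave alone.
- spoons: Ring of four aluminium measuring spoons lying flat, about 130 mm long, 10 mm high; origin on the counter near the middle of the handles, spoon bowls to its +x. Leave alone.
- tub: Closed clear plastic storage tub with a white lid, 158 mm by 113 mm, 70 mm high; origin at the centre of its underside. Leave alone.

How it is judged:
By the outcome, as a careful person would: the job done as asked, in the order asked, and still so for the second after the job is handed in, with the robot touching nothing.
It also fails if it takes over 32 s, if anything falls off the work surface, if the arm or the gripper's body presses on something with over 40 N, if the wrist force passes 120 N, or if a joint passes its speed limit or range.

## Working session

There is one attempt and no reset: what is moved stays moved. The work goes in short steps, Python scripts to look and compute and a tool call to move; the robot and the scene stay as the last step left them, time stands still between calls to the robot, and variables do not carry over. Pictures are saved under pics/ and viewed, at most 10 in all, crops included, and the job is handed in when it is done.

Besides the shell and the picture viewer there is one more tool, called after "Emit:" by a JSON object that holds its "name" and its "arguments". move_arm: Moves the arm, as the interface text tells. Scaled input: -1 to 1 covers 0.15 m each way for a shift and 90 degrees each way for a turn. Its arguments: {"type":"object","properties":{"hand":{"type":"array"},"xyz":{"type":"array"},"twist":{"type":"array"},"squeeze":{"type":"number"}},"required":["hand","xyz","twist"]}

```bash
mkdir -p pics
python3 - <<'E'
from bench import monitor,capture,finder
import cv2
s=monitor.observe();print(s['clock'],s['tool_pos'],s['eef_rot'],s['grip_width'],s['force'])
for c in ['scene','top']:
    p=capture(c);cv2.imwrite(f'pics/{c}0.png',p['frame'][:,:,::-1])
    print(c,p['position'])
    for n in ['dispenser','thumb_plate','gate_foot','sweet1_center','bowl_rim','canister','spoons','tub']:
        print(n,[(d['p'],[round(float(v),3) for v in d['at']]) for d in finder.boxes_of(p,n)[:3]])
E
```

```text
0.0 [0.19314534 0.69830945 0.21779279] [-4.22510741e-01 -3.11296162e+00  2.38369181e-03] 0.09319343908385133 [ 0.5697924   0.35135903 -0.39970118]
scene [ 1.34070851 -0.05666183  1.14458006]
dispenser [(0.7, [0.566, 0.163, 0.092])]
thumb_plate [(0.77, [0.542, 0.176, 0.17])]
gate_foot [(0.6, [0.538, 0.173, 0.167])]
sweet1_center [(0.3, [0.537, 0.174, 0.167])]
bowl_rim [(0.87, [0.697, 0.251, 0.028])]
canister [(0.89, [0.455, 0.42, 0.118])]
spoons [(0.81, [0.707, 0.398, 0.011])]
tub [(0.87, [0.471, -0.386, 0.072])]
top [0.44345791 0.0032956  1.19037679]
dispenser [(0.79, [0.529, 0.16, 0.041])]
thumb_plate [(0.93, [0.504, 0.164, 0.167])]
gate_foot [(0.79, [0.504, 0.168, 0.172])]
sweet1_center []
bowl_rim [(0.86, [0.718, 0.251, 0.031])]
canister [(0.72, [0.424, 0.413, 0.13])]
spoons [(0.73, [0.7, 0.399, 0.007])]
tub [(0.88, [0.437, -0.385, 0.072])]
```

View pics/scene0.png

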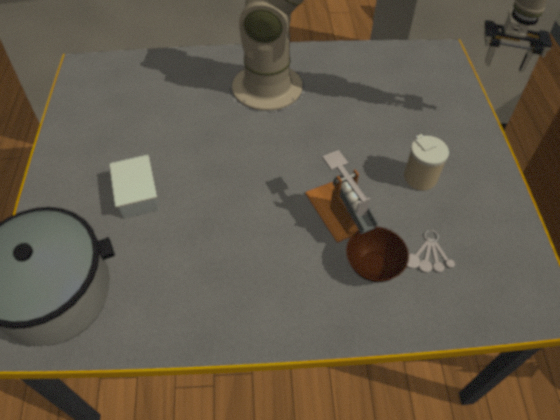

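View pics/top0.png

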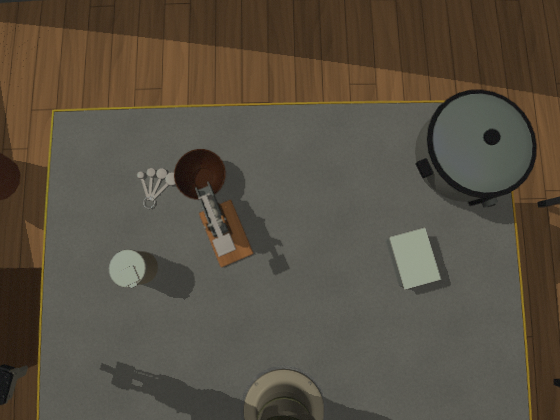

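The scene picture shows the dispenser with its thumb plate at (336,160), lever and sweets to (365,215), and the bowl at (378,253). In the top picture the plate is at (225,243) and the bowl at (200,174). I'll triangulate the plate from these pixels.

```bash
cat > h.py <<'E'
import numpy as np,cv2
from scipy.spatial.transform import Rotation as R
def rot(a):
    a=np.asarray(a,float)
    return a if a.shape==(3,3) else (R.from_rotvec(a).as_matrix() if a.size==3 else R.from_quat(a).as_matrix())
def px(p,uv,z):
    u=cv2.undistortPoints(np.array([[uv]],float),np.array(p['intrinsics']),np.array(p['D'])).ravel()
    d=rot(p['attitude'])@np.array([u[0],-u[1],-1]);o=np.array(p['position'])
    return (o+d*(z-o[2])/d[2]).round(4)
E
python3 - <<'E'
from h import *
from bench import capture
for c,l in [('scene',[((336,160),.169),((378,241),.062)]),('top',[((225,243),.169),((200,174),.062),((203,186),.09),((251,255),.0),((222,267),0)])]:
    p=capture(c)
    for uv,z in l: print(c,uv,px(p,uv,z))
    x0,y0,x1,y1=(300,130,420,290) if c=='scene' else (160,140,290,280)
    cv2.imwrite(f'pics/{c}c.png',cv2.resize(p['frame'][y0:y1,x0:x1,::-1],None,fx=3.5,fy=3.5,interpolation=cv2.INTER_CUBIC))
E
```

```text
scene (336, 160) [0.4936 0.1516 0.169 ]
scene (378, 241) [0.6763 0.2454 0.062 ]
top (225, 243) [0.4917 0.149  0.169 ]
top (200, 174) [0.7067 0.24   0.062 ]
top (203, 186) [0.6639 0.2249 0.09  ]
top (251, 255) [0.4611 0.0924 0.    ]
top (222, 267) [0.4258 0.1826 0.    ]
```

View pics/topc.png

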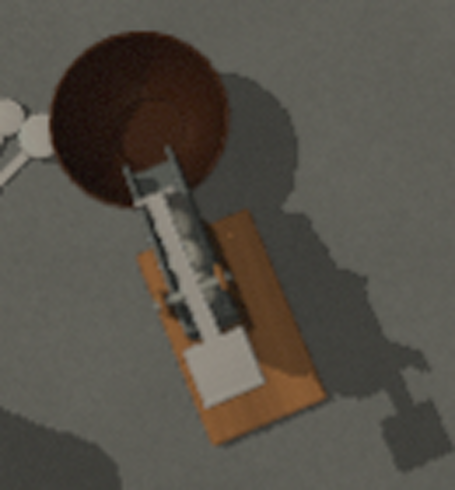

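View pics/scenec.png

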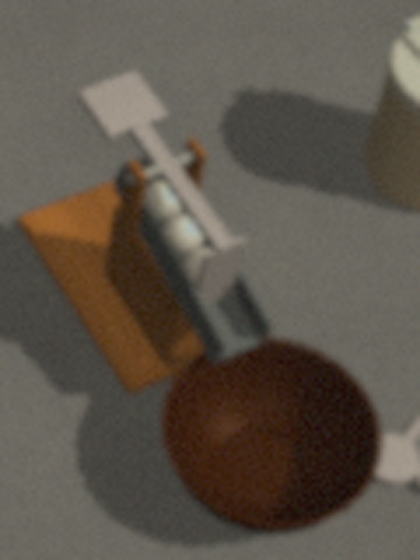

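The crops show the plate centre at top (223.7,245.4) and scene (335.4,159.4). Both agree on about (0.489, 0.151) in world, with the lever's outlet direction at about 22.6° from world x. I'll close the fingers, turn the tool so x lies along the lever, then travel at z≈0.22.

Emit:
{"name": "move_arm", "arguments": {"hand": [1,1,1,1,1], "xyz": [[0,0,-0.03],[0,0,-0.03],[0,0,-0.03],[0,0,0],[0,0,0]], "twist": [-0.085,-0.085,-0.085,-0.085,-0.085], "squeeze": 5}}

```text
clock: 1.5
tool_pos: [0.1933, 0.6989, 0.2324]
eef_rot: [-0.629, 3.078, 0.001]
force: [-0.1, -0.3, 0.2]
grip_width: 0.0575
grasp_force: 0.0
```

Emit:
{"name": "move_arm", "arguments": {"hand": [1,1,1,1,1], "xyz": [[-0.027,-0.2,0],[-0.027,-0.2,0],[-0.027,-0.2,0],[-0.027,-0.2,0],[-0.027,-0.2,0]], "twist": [0,0,0,0,0]}}

```text
clock: 2.0
tool_pos: [0.2706, 0.5672, 0.2322]
eef_rot: [-0.621, 3.079, 0.0]
force: [0.1, -0.1, -0.2]
grip_width: 0.0174
grasp_force: 0.0
```

Emit:
{"name": "move_arm", "arguments": {"hand": [1,1,1,1,1], "xyz": [[-0.027,-0.2,0],[-0.027,-0.2,0],[-0.027,-0.2,0],[-0.027,-0.2,0],[-0.027,-0.2,0]], "twist": [0,0,0,0,0]}}

```text
clock: 2.5
tool_pos: [0.3474, 0.4368, 0.2323]
eef_rot: [-0.621, 3.079, 0.0]
force: [0.1, -0.2, -0.6]
grip_width: 0.0005
grasp_force: 0.0
```

```bash
cat > w.py <<'E'
from h import *
from bench import monitor
import sys
s=monitor.observe();M=rot(s['eef_rot']);t=np.array([float(v) for v in sys.argv[1:4]])
print(s['clock'],s['tool_pos'],'force',s['force'],s['grip_width'],s['qpos'].round(2) if hasattr(s['qpos'],'round') else s['qpos'])
print('x axis deg',np.degrees(np.arctan2(M[1,0],M[0,0])),'z',M[:,2].round(3),'need/0.15',(M.T@(t-s['tool_pos'])/.15).round(3))
E
python3 w.py .482 .150 .22
```

```text
2.5 [0.34741351 0.43681148 0.23231738] force [ 0.07943987 -0.15581174 -0.55960288] 0.0004838406178305509 [-0.86  0.39 -0.19  1.96  0.1   0.8   0.86]
x axis deg -157.21201546527857 z [ 0.  0. -1.] need/0.15 [-0.087 -2.11   0.082]
```

Emit:
{"name": "move_arm", "arguments": {"hand": [1,1,1,1,1], "xyz": [[-0.01,-0.21,0],[-0.01,-0.21,0],[-0.01,-0.21,0],[-0.01,-0.21,0],[-0.01,-0.21,0]], "twist": [0,0,0,0,0]}}

```text
clock: 3.0
tool_pos: [0.4152, 0.2944, 0.2324]
eef_rot: [-0.621, 3.079, 0.0]
force: [0.2, -0.5, 0.1]
grip_width: 0.0006
grasp_force: 0.0
```

Emit:
{"name": "move_arm", "arguments": {"hand": [1,1,1,1,1], "xyz": [[-0.01,-0.21,0],[-0.01,-0.21,0],[-0.01,-0.21,0],[-0.01,-0.21,0],[-0.01,-0.21,0]], "twist": [0,0,0,0,0]}}

```text
clock: 3.5
tool_pos: [0.4832, 0.1521, 0.2324]
eef_rot: [-0.621, 3.079, 0.0]
force: [-0.0, -1.1, 0.4]
grip_width: 0.0004
grasp_force: 0.0
```

Emit:
{"name": "move_arm", "arguments": {"hand": [1,1], "xyz": [[0,0,0],[0,0,0]], "twist": [0,0]}}

```text
clock: 3.7
tool_pos: [0.4828, 0.153, 0.2323]
eef_rot: [-0.618, 3.08, 0.0]
force: [-0.5, 0.3, 0.3]
grip_width: 0.0006
grasp_force: 0.0
```

```bash
python3 w.py .482 .150 .18
python3 - <<'E'
from h import *
from bench import capture,finder
p=capture('wrist');cv2.imwrite('pics/w1.png',p['frame'][:,:,::-1])
M=rot(p['attitude']);o=np.array(p['position'])
def proj(P):
    c=M.T@(np.array(P)-o);return cv2.projectPoints(np.array([[c[0],-c[1],-c[2]]]),np.zeros(3),np.zeros(3),np.array(p['intrinsics']),np.array(p['D']))[0].ravel().round(1)
print('expected plate centre px',proj([.489,.151,.169]),[d for d in finder.boxes_of(p,'thumb_plate')])
E
```

```text
3.7 [0.48282046 0.15297639 0.23226794] force [-0.46796317  0.2824409   0.26950155] 0.0006417644171166536 [-0.31  0.32 -0.14  2.07  0.06  0.75  1.48]
x axis deg -157.30471940340072 z [ 0.  0. -1.] need/0.15 [ 0.013 -0.016  0.348]
expected plate centre px [276.5 231.3] [{'at': [0.4816, 0.1472, 0.1685], 'p': 0.72}]
```

View pics/w1.png

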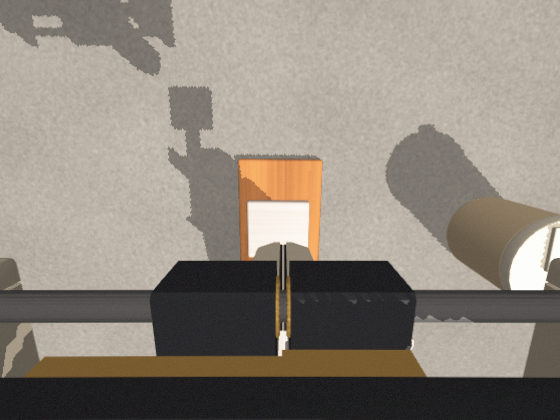

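The wrist view shows the plate spanning columns 248–309 with its outer edge at row 202, so its centre is about (278,231). That matches the projected (276.5,231). The fingers are lined up over it, so I'll descend and press.

Emit:
{"name": "move_arm", "arguments": {"hand": [1,1,1,1,1], "xyz": [[0.013,-0.016,0.1],[0,0,0.1],[0,0,0.1],[0,0,0.05],[0,0,0]], "twist": [0,0,0,0,0]}}

```text
clock: 4.3
tool_pos: [0.481, 0.1511, 0.1789]
eef_rot: [0.623, -3.078, 0.0]
force: [0.2, -0.1, 0.5]
grip_width: 0.0005
grasp_force: 0.0
```

Emit:
{"name": "move_arm", "arguments": {"hand": [1,1,1,1,1], "xyz": [[0,0,0.04],[0,0,0.04],[0,0,0.04],[0,0,0.04],[0,0,0]], "twist": [0,0,0,0,0]}}

```text
clock: 4.8
tool_pos: [0.4818, 0.1503, 0.155]
eef_rot: [0.621, -3.079, 0.0]
force: [-0.5, -0.3, 0.2]
grip_width: 0.0002
grasp_force: 0.1
```

The force reads about 0 at z=0.155, where I expected 2 N, so I'll look before going further.

Run:
```python
from h import *
from bench import capture,finder,monitor
print([monitor.observe()[k] for k in('force','wrist_torque','tool_pos')])
ims=[]
p=capture('scene');a=p['frame'][130:290,290:430]
print([finder.boxes_of(p,n)[:1] for n in('sweet1_center','gate_foot','thumb_plate')])
q=capture('top');b=q['frame'][140:300,160:300]
cv2.imwrite('pics/c2.png',cv2.resize(np.hstack([a,b])[:,:,::-1],None,fx=2.85,fy=2.85,interpolation=cv2.INTER_CUBIC))
```

```text
[array([-0.45884796, -0.34469879,  0.19854185]), array([ 0.02256608,  0.04399373, -0.0236191 ]), array([0.48178583, 0.15032651, 0.15501625])]
[[], [{'at': [0.5784, 0.1888, 0.1569], 'p': 0.72}], [{'at': [0.5834, 0.188, 0.1597], 'p': 0.9}]]
```

View pics/c2.png

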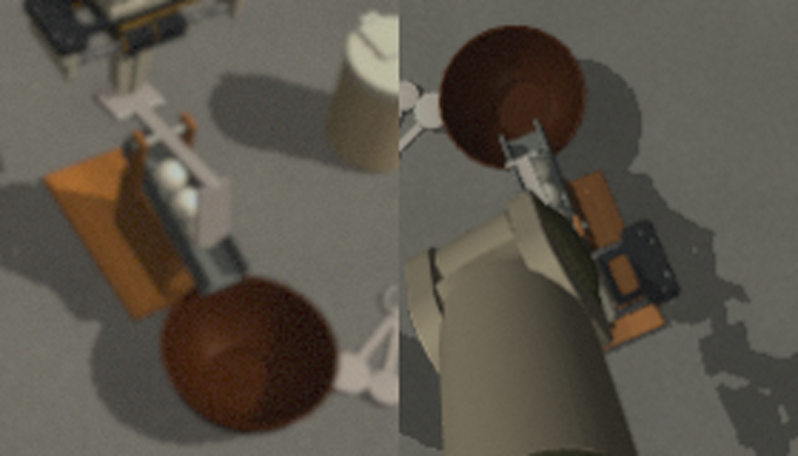

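In the left half the fingers are on the plate near (125,95), and the gate at (213,215) has begun to swing. The press is working, so I'll go on to z≈0.136 and hold.

Emit:
{"name": "move_arm", "arguments": {"hand": [1,1,1,1,1], "xyz": [[0,0,0.04],[0,0,0.04],[0,0,0.03],[0,0,0.015],[0,0,0]], "twist": [0,0,0,0,0]}}

```text
clock: 5.55
tool_pos: [0.4815, 0.1503, 0.1364]
eef_rot: [0.621, -3.079, 0.0]
force: [0.5, -0.3, 3.2]
grip_width: 0.0005
grasp_force: 1.6
```

Emit:
{"name": "move_arm", "arguments": {"hand": [1,1,1,1,1], "xyz": [[0,0,0],[0,0,0],[0,0,0],[0,0,0],[0,0,0]], "twist": [0,0,0,0,0]}}

```text
clock: 6.05
tool_pos: [0.4815, 0.1502, 0.1369]
eef_rot: [0.621, -3.079, 0.0]
force: [-1.6, -0.2, 3.7]
grip_width: 0.0007
grasp_force: 1.6
```

Emit:
{"name": "move_arm", "arguments": {"hand": [1,1,1,1,1], "xyz": [[0,0,0],[0,0,0],[0,0,0],[0,0,0],[0,0,0]], "twist": [0,0,0,0,0]}}

```text
clock: 6.55
tool_pos: [0.4816, 0.1503, 0.1368]
eef_rot: [0.621, -3.079, 0.0]
force: [-2.2, -0.1, 1.8]
grip_width: 0.0002
grasp_force: 1.7
```

```bash
cat > look.py <<'E'
from h import *
from bench import capture,finder,monitor
import sys
print([monitor.observe()[k] for k in('clock','force','tool_pos')])
p=capture('scene');a=p['frame'][130:290,290:430]
print([(n,finder.boxes_of(p,n)[:3]) for n in('sweet1_center','bowl_rim')])
q=capture('top');b=q['frame'][140:300,160:300]
cv2.imwrite(f'pics/{sys.argv[1]}.png',cv2.resize(np.hstack([a,b])[:,:,::-1],None,fx=2.85,fy=2.85,interpolation=cv2.INTER_CUBIC))
E
python3 look.py c3
```

```text
[6.55, array([-2.19289707, -0.0967377 ,  1.78178528]), array([0.48161346, 0.15026588, 0.13682227])]
[('sweet1_center', [{'at': [0.725, 0.2458, 0.0304], 'p': 0.58}]), ('bowl_rim', [{'at': [0.6934, 0.2568, 0.0328], 'p': 0.56}])]
```

View pics/c3.png

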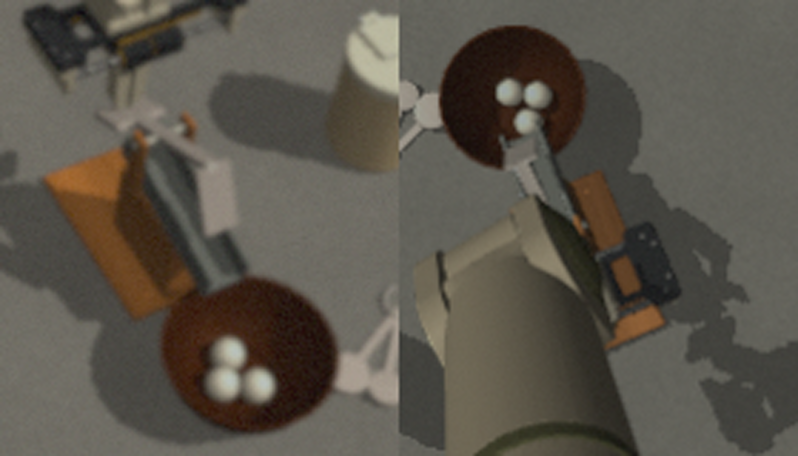

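All three sweets are in the bowl (left half near (240,370), right half near (525,105)), and the chute is empty. I'll let the lever up slowly and clear the plate.

Emit:
{"name": "move_arm", "arguments": {"hand": [1,1,1,1,1], "xyz": [[0,0,-0.04],[0,0,-0.05],[0,0,-0.05],[0,0,-0.05],[0,0,-0.05]], "twist": [0,0,0,0,0]}}

```text
clock: 7.25
tool_pos: [0.4826, 0.1506, 0.174]
eef_rot: [-0.62, 3.078, 0.001]
force: [1.0, -0.2, -0.4]
grip_width: 0.0003
grasp_force: 0.0
```

Emit:
{"name": "move_arm", "arguments": {"hand": [1,1,1,1,1], "xyz": [[0,0,-0.1],[0,0,-0.15],[0,0,-0.15],[0,0,-0.1],[0,0,0]], "twist": [0,0,0,0,0]}}

```text
clock: 7.75
tool_pos: [0.4834, 0.151, 0.2503]
eef_rot: [-0.62, 3.074, 0.002]
force: [0.6, -0.5, -0.5]
grip_width: 0.0006
grasp_force: 0.0
```

Emit:
{"name": "move_arm", "arguments": {"hand": [1,1,1,1,1], "xyz": [[0,0,0],[0,0,0],[0,0,0],[0,0,0],[0,0,0]], "twist": [0,0,0,0,0]}}

```text
clock: 8.25
tool_pos: [0.4817, 0.1503, 0.2475]
eef_rot: [0.621, -3.079, 0.0]
force: [0.7, 0.2, 0.5]
grip_width: 0.0006
grasp_force: 0.0
```

```bash
python3 look.py c4
```

```text
[8.25, array([0.71853614, 0.24052908, 0.50760859]), array([0.48169703, 0.1502875 , 0.24747099])]
[('sweet1_center', []), ('bowl_rim', [{'at': [0.6924, 0.2547, 0.0355], 'p': 0.59}])]
```

View pics/c4.png

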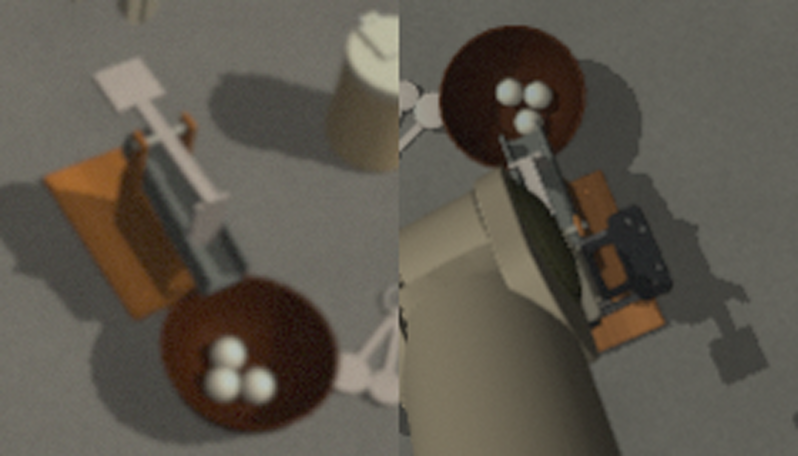

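The lever is back level with the gate shut at (207,215). The three sweets lie in the bowl, and the fingers are clear of everything.

```bash
python3 -c "from bench import job;print(job.sign_off())"
```

```text
the job is handed in; nothing more can be done
None
```

The job is handed in at about 8.4 s on the robot's clock: all three sweets are in the bowl, the lever is back up with the gate shut, and the arm is clear of everything.

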